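# Eject the check weight and trap it on the chute

## Robot

A 6-joint arm with a two-finger parallel gripper is mounted at the origin on the work surface. World frame = base frame: x ahead of the robot, y to its left, z up, the work surface at z = 0. Lengths are in m, angles in rad, forces in N, time in s.
With the tool pointing down it reaches from about 0.325 to 0.925 m from the base axis. Payload 3.1 kg.
Tool frame: the origin (TCP) lies midway between the tips of the shut fingers; the grasp point (between the pads) lies bot.hold_point_z behind it (bot.hold_point_z is the distance from the TCP to the grasp point, in m); z points along the fingers, y is the direction in which the jaws open and shut (so a half turn about z gives the same grasp; the last joint's range is limited). The gripper opens to 85 mm and grips with 20 to 120 N. Pads are 22 mm wide; open, the fingers measure 114 mm over their backs; the gripper's body (76 mm by 85 mm) begins 54 mm behind the grasp point. The pads swing forward as they close: fully open they stand 13 mm farther back than shut.
Start: joints at [-1.263, 0.217, 1.613, -0, 1.311, -0.112], TCP at [0.255, -0.571, 0.231] pointing down, gripper open.
Joint ranges: [-2.75, 2.75], [-0.78, 2.1], [0.31, 2.55], [-1.13, 4.27], [0.13, 2.63], [-2.58, 2.58]. Speed limits (rad/s): [2.79, 2.79, 3.14, 3.14, 3.14, 3.14].

## Interface

Orientations are given as a unit quaternion [w, x, y, z].
In Python, from cell import read_state, viewer, ticket, bot gives the robot as it stands. The module is installed in compiled form; this text tells all that it offers.
- The arm moves only by the shell command python3 -m inch 'ROWS'. ROWS is JSON, a list of rows, each an object with "translation": the shift along the tool's x, y, z in m, a list of three; "turn": the turn about the tool's z in degrees; "claw": the finger opening in m, from 0 to 0.0854. In form: [{"translation": [dx, dy, dz], "turn": turn, "claw": claw}, ...]. A call has 1 to 20 rows; each row is the pose to reach, as a shift and turn from the pose commanded when the call began, along the tool's axes at that moment; what a row does not reach only later rows make up. A row lasts 1/12 s, in which the tool goes at most 41.7 mm and 7.16 degrees, less where a joint would pass 70% of its speed; a pose out of reach is approached as far as the arm can. A call with a gripper value outside its range is refused whole. The fingers move at their own pace and stop on an object; the grip force is fixed at half the most. Time passes only in rows, so rows that repeat a pose let the fingers close. It gives the time, the measured TCP pose, the force and the opening at its end, in the units of the state.
- read_state(): the state, without advancing time (a new reading comes with each control period).
- viewer.grab_frame(name): name is "side" or "top"; returns (picture, depth): 480x640x3 uint8, red, green, blue; 480x640 float32, m along the optical axis (not along the pixel's ray), 0 where there is no reading.
- viewer.calibration(name): a dict with "vertical_fov" (degrees; the focal length in pixels is half the picture's height over the tangent of half this angle, whatever the lens; pixels are square), "cx", "cy" (the principal point, pixels), "cam_to_world" (4x4, takes a point from camera to world coordinates). Camera axes: x right, y down, z forward; pixel columns grow to the right and rows downward; lengths in m; the calibration is good to about 2 mm. A picture is of the moment at which its call begins. calibration takes no time and is no camera call.
- ticket.close_job(): hands the job in, once; it reports no verdict.
The state is a dict: "clock": time; "joints": joint angles; "qvel": joint speeds; "effort": joint torques, N m; "tool_pos": TCP position; "ee_rot": TCP orientation; "force": force on the tool from outside, world axes, zero at the start; "torque": the same for the moment, N m; "opening": finger opening in m.
Only numpy, scipy, OpenCV 4.12 (cv2) and the standard library are available. Lean on these libraries where they do the work, as an engineer would, in place of code of your own. Each camera call takes 0.05 s, during which the arm holds its last target.

## Task

At the weighing bench, press the dispenser's black release key with one finger so that its spring pops out the block-shaped check weight, and trap the weight with your other finger as it slides down the chute, before it runs off the lip. Do not lift the weight, and leave the other things on the bench alone. Finish while holding: one finger still keeps the key down and the other still stops the weight on the chute.

Things in the scene. Friction and masses are not known exactly. Their poses are not given: they have to be found in the camera images.
- dispenser: Fixed check-weight dispenser on a steel base plate, 215 x 128 mm. Origin on the bench under the catching place, on the chute's centre line; x points horizontally down the chute, y towards the release key, z up. The chute slopes down 20 degrees along +x. Highest part: the spring housing, about 140 mm above the bench, 105 to 160 mm uphill of the origin.
- chute: Slippery white chute, fixed. Origin on its floor, centre line, at the catching place: beside the key, 50 mm above the bench; x down the slope, y towards the key, z square to the floor. Channel 40 mm wide, walls 4 mm thick, 14 mm high (28 mm from x = -158 to -68 mm). Open lip at x = +60 mm. Pocket with the weight: x = -111 to -65 mm, shut downhill by a stop 5 mm high that sinks with the key.
- release_key (a joint): How far the black key is pressed straight down, 0 (up) to 0.009 m (bottom). Return spring: 2.5 N to start, 4.8 N at the bottom. At 5 to 6 mm the stop has sunk and a spring plunger shoots the weight out; it slides the 55 mm to the catching place in a fraction of a second, so the stopping finger must already stand in the channel.
- key_top (a point): Centre of the top of the black key, a pad 36 x 36 mm square to the dispenser, 52 mm from the chute's centre line towards +y. Up, it is 67 mm above the bench, 17 mm above the chute floor beside it (fully pressed 8 mm): a second fingertip level with the pressing one, in the middle of the channel, stays clear of the floor yet in the weight's way.
- check_weight: The loose brass check weight, a block 46 mm (along the chute) x 36 mm (across) x 26 mm high with a small round knob 16 mm across and 12 mm high on top, about 250 g, lying in the dispenser's pocket. Origin at the centre of its underside; axes along those of the chute at the start.
- weight_center (a point): Centre of the block of the check weight, 13 mm above its underside (knob not counted).
- tub: Bystander: white lidded tub, 54 mm across, 75 mm high, origin under its centre. Leave alone.
- round_weight: Bystander: round brass weight with a knob, 44 mm across, 57 mm high, origin under its centre. Leave alone.
- scoop: Bystander: steel spoon 160 mm long lying on the bench past the lip, origin under its middle, handle towards its -x. Leave alone.
Things that resemble listed ones, but are neither listed nor needed, are in the scene too. Leave any purple or red look-alike of the check_weight alone.

How it is judged:
By the outcome, as a careful person would: the job done as asked, in the order asked, and still so for the second after the job is handed in, while the arm keeps its last pose, push and grip.
It also fails if it takes over 32 s, if anything falls off the work surface, if the arm or the gripper's body presses on something with over 40 N, if the wrist force passes 120 N, or if a joint passes its speed limit or range.

## Working session

There is one attempt and no reset: what is moved stays moved. The work goes in short steps, Python scripts to look and compute and a shell command to move; the robot and the scene stay as the last step left them, time stands still between calls to the robot, and variables do not carry over. Pictures are saved under pics/ and viewed, and the job is handed in when it is done.

```bash
mkdir -p pics; python3 - <<'E'
from cell import read_state, viewer, ticket, bot
import cv2,numpy as np
s=read_state();print(s);print(bot.hold_point_z)
for n in("side","top"):
    p,d=viewer.grab_frame(n);cv2.imwrite(f"pics/{n}0.png",p[:,:,::-1]);np.savez(f"{n}0.npz",p=p,d=d)
    print(n,viewer.calibration(n))
E
```

```text
{'clock': 0.0, 'joints': array([-1.26318060e+00,  2.17764326e-01,  1.61496345e+00, -2.88348845e-05,
        1.31130218e+00, -1.12233977e-01]), 'qvel': array([-0.0001383 , -0.00022406, -0.00099503,  0.0002505 ,  0.00079202,
       -0.00137201]), 'effort': array([ 3.05498788e-04, -3.96850777e+01, -3.03851545e+01, -3.11090926e-04,
        9.59686353e-03,  2.52066394e-07]), 'tool_pos': array([ 0.25450359, -0.56992255,  0.22994666]), 'ee_rot': array([-1.21148355e-03,  9.78045076e-01,  2.08389883e-01, -1.32725788e-04]), 'force': array([-0.21778   ,  0.25712423, -0.23276665]), 'torque': array([ 0.04104034,  0.0008783 , -0.05298623]), 'opening': 0.08532843608056964}
0.0187
side {'vertical_fov': 44.83389300357332, 'cx': 323.30620282980857, 'cy': 238.50180483645119, 'cam_to_world': array([[-0.77441248, -0.35612678,  0.5229331 , -0.02680373],
       [-0.63248182,  0.41502723, -0.6540024 ,  0.74413727],
       [ 0.01587629, -0.8372133 , -0.54664598,  0.66134262],
       [ 0.        ,  0.        ,  0.        ,  1.        ]])}
top {'vertical_fov': 50.24326255670852, 'cx': 323.35977248475666, 'cy': 250.30180511159116, 'cam_to_world': array([[ 2.46220353e-02, -9.97257157e-01,  6.97991287e-02,
         4.68926009e-01],
       [-9.99693880e-01, -2.47315524e-02, -7.05160719e-04,
         7.22978783e-02],
       [ 2.42946738e-03, -6.97603993e-02, -9.97560817e-01,
         9.56359694e-01],
       [ 0.00000000e+00,  0.00000000e+00,  0.00000000e+00,
         1.00000000e+00]])}
```

View pics/side0.png

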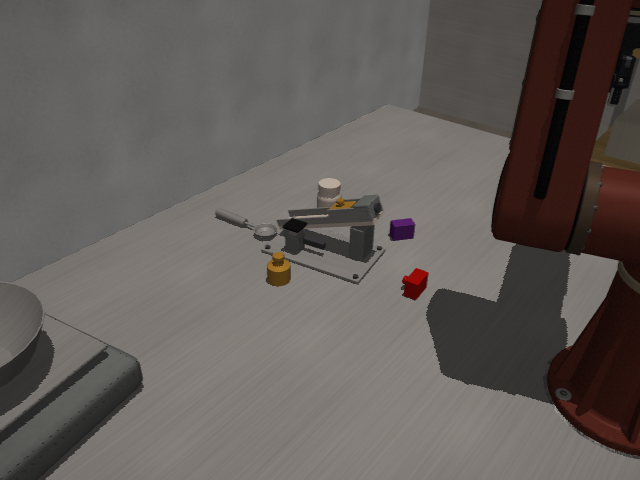

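View pics/top0.png

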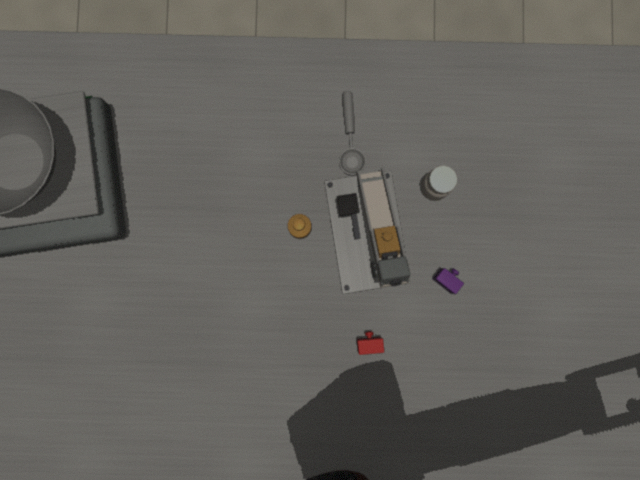

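Top view: black key at (347,205), chute (378,205) and brass block with knob in the pocket at (387,240). What could be taken for the weight: the purple block (450,280), the red block (370,343) and the round brass weight (299,225). I choose the brass block at (387,240). Next I measure and check it in one close crop.

```bash
cat > h.py <<'E'
import numpy as np
from cell import viewer
def cloud(n,d):
    c=viewer.calibration(n);f=240/np.tan(np.radians(c["vertical_fov"]/2))
    v,u=np.mgrid[0:480,0:640];P=np.stack([(u-c["cx"])/f*d,(v-c["cy"])/f*d,d],-1)
    T=c["cam_to_world"];return P@T[:3,:3].T+T[:3,3]
def proj(n,X):
    c=viewer.calibration(n);f=240/np.tan(np.radians(c["vertical_fov"]/2));T=c["cam_to_world"]
    q=(np.atleast_2d(X)-T[:3,3])@T[:3,:3];return np.c_[q[:,0]/q[:,2]*f+c["cx"],q[:,1]/q[:,2]*f+c["cy"]]
E
python3 - <<'E'
import numpy as np,cv2
from h import *
z=np.load("top0.npz");W=cloud("top",z["d"]);p=z["p"]
cv2.imwrite("pics/crop_top.png",cv2.resize(p[150:310,290:490,::-1],None,fx=4,fy=4,interpolation=cv2.INTER_CUBIC)[:600]) 
for u,v in [(347,205),(347,200),(342,205),(352,205),(372,185),(376,205),(381,220),(387,238),(393,268),(330,184),(388,175),(347,288),(340,250),(200,300)]:print((u,v),W[v,u].round(4))
# key: dark, z .06-.075
m=(p.max(-1)<45)&(abs(W[...,2]-.067)<.008);m[:190]=0;m[225:]=0;m[:,:330]=0;m[:,362:]=0
print(m.sum(),W[m].mean(0),W[m].min(0),W[m].max(0)); print(cv2.minAreaRect((W[m][:,:2]*1000).astype(np.float32)))
# weight
h=cv2.cvtColor(p,cv2.COLOR_RGB2HSV);m=(h[...,0]>8)&(h[...,0]<28)&(h[...,1]>120);m[:,:350]=0;m[:200]=0;m[280:]=0
print(m.sum(),cv2.minAreaRect((W[m][:,:2]*1000).astype(np.float32)),np.median(W[m],0))
# base plate 
z=W[...,2];m=(z>.003)&(z<.016);m[:150]=0;m[310:]=0;m[:,:318]=0;m[:,415:]=0
import collections
print(m.sum(),np.median(W[m],0),W[m].min(0),W[m].max(0))
m=m.astype(np.uint8);n,l,s,_=cv2.connectedComponentsWithStats(m);k=1+s[1:,4].argmax();print(cv2.minAreaRect((W[l==k][:,:2]*1000).astype(np.float32)),s[k])
s=np.load("side0.npz");cv2.imwrite("pics/crop_side.png",cv2.resize(s["p"][170:300,210:400,::-1],None,fx=4,fy=4,interpolation=cv2.INTER_CUBIC))
E
```

```text
(347, 205) [0.6118 0.0322 0.0669]
(347, 200) [0.6204 0.0324 0.0682]
(342, 205) [0.6111 0.0411 0.0698]
(352, 205) [0.6119 0.0235 0.0674]
(372, 185) [ 0.654  -0.0136  0.0388]
(376, 205) [ 0.6151 -0.0199  0.0543]
(381, 220) [ 0.5871 -0.0281  0.0646]
(387, 238) [ 0.5504 -0.0323  0.1191]
(393, 268) [ 0.5009 -0.0413  0.131 ]
(330, 184) [0.659  0.0623 0.0134]
(388, 175) [ 0.6792 -0.0458  0.0112]
(347, 288) [0.4666 0.0263 0.0098]
(340, 250) [0.5364 0.0408 0.0105]
(200, 300) [0.4376 0.2983 0.0014]
373 [0.61255706 0.03218504 0.0668881 ] [0.59352071 0.01434752 0.06230601] [0.63168702 0.05007403 0.07130702]
((612.6577758789062, 31.96421241760254), (34.22675704956055, 33.532955169677734), 10.525969505310059)
535 ((547.3794555664062, -33.99409866333008), (46.73725509643555, 35.460636138916016), 11.428369522094727) [ 0.54838057 -0.03281228  0.10701089]
4459 [0.5703537  0.01968107 0.0078327 ] [ 0.4274406  -0.09829598  0.00300279] [0.72964607 0.08450265 0.01594474]
((567.4119262695312, 24.914485931396484), (218.61349487304688, 72.65934753417969), 12.62527847290039) [ 324  176   56  118 3433]
```

View pics/crop_top.png

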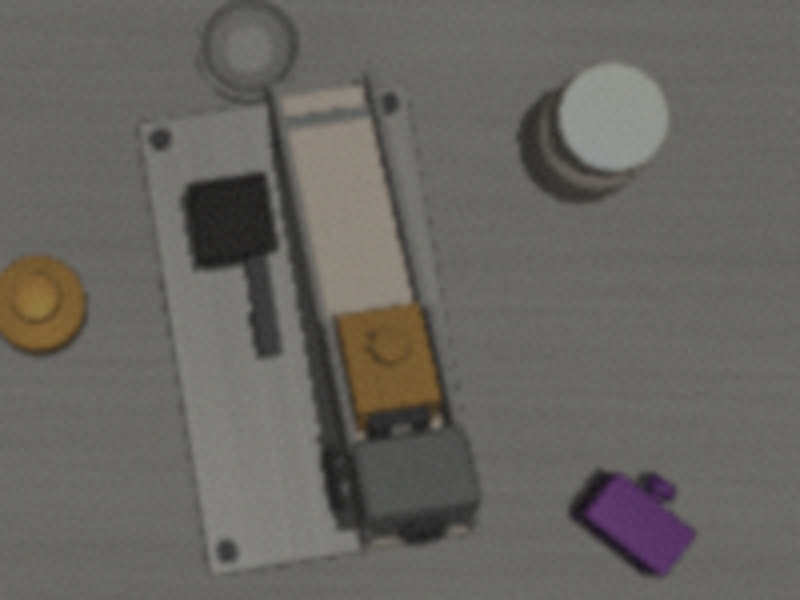

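View pics/crop_side.png

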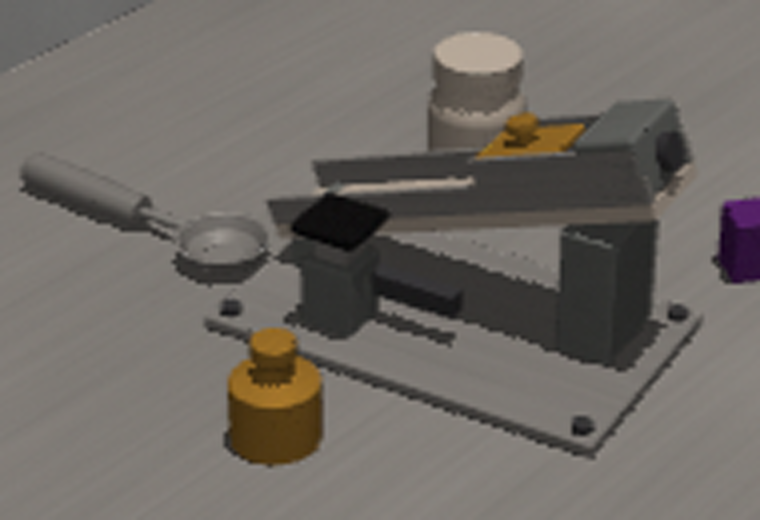

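The crop confirms the brass block with its knob in the pocket (crop 390,355; full picture 387,240), uphill of the clear chute, with the black key beside it (crop 230,220; full picture 347,205). The bolts give a yaw of about 10.6°, and the dispenser origin is at about (0.6215, -0.0195). The finger midpoint should go to (0.617, 0.006). I'll fly over high with the jaws set so the finger centres are 52 mm apart.

```bash
python3 -m inch '[{"translation":[0.02,-0.013,0],"turn":3,"claw":0.0375},{"translation":[0.05,-0.033,0.0],"turn":7,"claw":0.0375},{"translation":[0.08,-0.054,0.0],"turn":13.5,"claw":0.0375},{"translation":[0.115,-0.076,0.0],"turn":13.5,"claw":0.0375},{"translation":[0.15,-0.1,0.0],"turn":13.5,"claw":0.0375},{"translation":[0.185,-0.123,0.0],"turn":13.5,"claw":0.0375},{"translation":[0.22,-0.147,0.0],"turn":13.5,"claw":0.0375},{"translation":[0.25,-0.17,0.0],"turn":13.5,"claw":0.0375},{"translation":[0.285,-0.19,0.0],"turn":13.5,"claw":0.0375},{"translation":[0.32,-0.213,0.0],"turn":13.5,"claw":0.0375},{"translation":[0.35,-0.235,0.0],"turn":13.5,"claw":0.0375},{"translation":[0.385,-0.257,0.0],"turn":13.5,"claw":0.0375},{"translation":[0.42,-0.28,0.0],"turn":13.5,"claw":0.0375},{"translation":[0.45,-0.302,0.0],"turn":13.5,"claw":0.0375},{"translation":[0.485,-0.324,0.0],"turn":13.5,"claw":0.0375},{"translation":[0.52,-0.347,0.01],"turn":13.5,"claw":0.0375},{"translation":[0.545,-0.365,0.02],"turn":13.5,"claw":0.0375},{"translation":[0.56,-0.375,0.03],"turn":13.5,"claw":0.0375},{"translation":[0.5655,-0.378,0.03],"turn":13.5,"claw":0.0375},{"translation":[0.5655,-0.378,0.03],"turn":13.5,"claw":0.0375}]'
python3 - <<'E'
from cell import *
from h import *
import cv2
s=read_state();print(s['clock'],s['tool_pos'],s['ee_rot'],s['force'],s['opening'])
for n in("side","top"):
    p,d=viewer.grab_frame(n);np.savez(f"{n}1.npz",p=p,d=d)
    a=p[100:300,200:440] if n=="side" else p[120:320,260:500]
    cv2.imwrite(f"pics/{n}1.png",cv2.resize(a[:,:,::-1],None,fx=3,fy=3,interpolation=cv2.INTER_CUBIC))
E
```

```text
clock: 1.77
tool_pos: [0.6166, 0.0063, 0.1998]
ee_rot: [-0.0, 0.996, 0.093, -0.001]
force: [-0.0, -0.8, 1.1]
opening: 0.0373
1.7667 [0.61663904 0.0062995  0.19980834] [-2.36273237e-04  9.95648033e-01  9.31823778e-02 -1.40785926e-03] [-0.0146766  -0.79999234  1.11211764] 0.03733470100982147
```

View pics/side1.png

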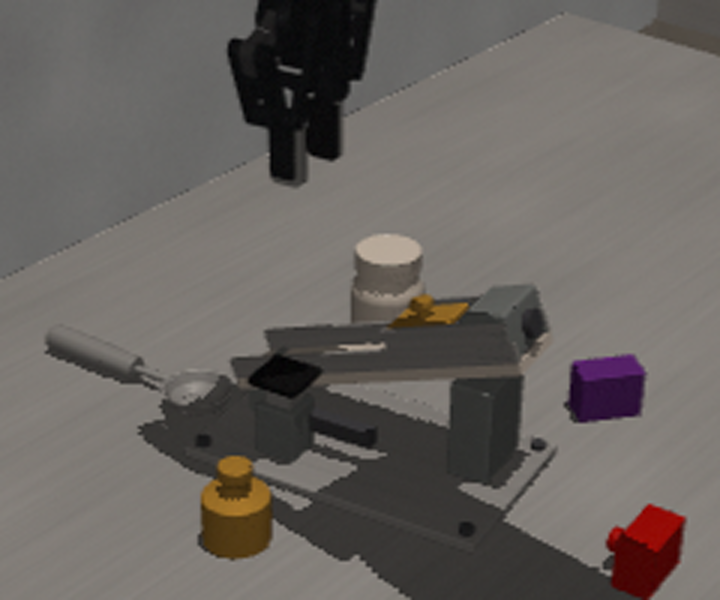

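View pics/top1.png

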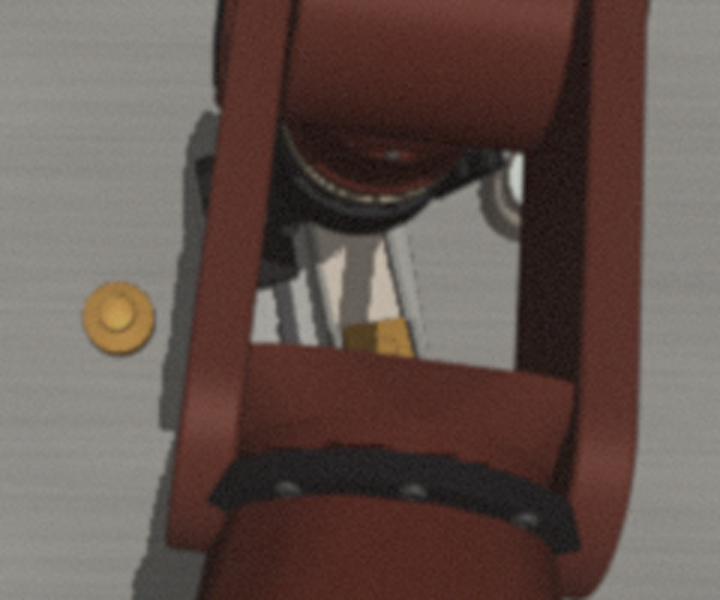

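Side view: the fingers (tips at crop (288,182) and (325,158)) hang over the key (crop 286,373) and the channel; nothing has been disturbed. I'll measure the finger tips in the dispenser frame.

```bash
python3 - <<'E'
from h import *
z=np.load("side1.npz");W=cloud("side",z["d"]);a=np.radians(10.6)
R=np.array([[np.cos(a),-np.sin(a)],[np.sin(a),np.cos(a)]])
D=W.copy();D[...,:2]=(W[...,:2]-[.6215,-.0195])@R
for (u0,u1,v0,v1) in[(285,304,142,166),(300,318,138,158)]:
    q=D[v0:v1,u0:u1].reshape(-1,3);q=q[(abs(q[:,0])<.05)&(q[:,2]>.15)&(q[:,2]<.3)]
    print(len(q),np.percentile(q,[1,50,99],axis=0).round(4))
for v in range(140,166,3):print(v,[tuple((D[v,u]*1000).round().astype(int)) for u in range(286,318,4)])
# project expected tips
c=np.array([.6166,.0063])
for y in(26,-26):
  for zz in(.2,.205,.21):
    X=np.r_[c+R@np.array([0,y/1000]),zz];print(y,zz,proj("side",X).round(1))
E
```

```text
254 [[-0.0126  0.0058  0.2036]
 [-0.0057  0.0561  0.2242]
 [ 0.0117  0.0762  0.251 ]]
230 [[-0.0131  0.0005  0.2036]
 [-0.0059  0.008   0.2202]
 [ 0.0121  0.0547  0.2495]]
140 [(np.int64(4), np.int64(74), np.int64(252)), (np.int64(-4), np.int64(74), np.int64(254)), (np.int64(-12), np.int64(74), np.int64(255)), (np.int64(-10), np.int64(58), np.int64(249)), (np.int64(12), np.int64(7), np.int64(225)), (np.int64(2), np.int64(8), np.int64(227)), (np.int64(-6), np.int64(7), np.int64(229)), (np.int64(-11), np.int64(2), np.int64(228))]
143 [(np.int64(900), np.int64(-1348), np.int64(-496)), (np.int64(5), np.int64(59), np.int64(240)), (np.int64(-11), np.int64(73), np.int64(249)), (np.int64(-6), np.int64(51), np.int64(239)), (np.int64(-497), np.int64(870), np.int64(661)), (np.int64(4), np.int64(5), np.int64(220)), (np.int64(-7), np.int64(9), np.int64(224)), (np.int64(-11), np.int64(2), np.int64(222))]
146 [(np.int64(885), np.int64(-1324), np.int64(-499)), (np.int64(7), np.int64(57), np.int64(233)), (np.int64(-3), np.int64(59), np.int64(236)), (np.int64(-6), np.int64(51), np.int64(234)), (np.int
[... 1833 characters left out ...]
.int64(202), np.int64(-316), np.int64(3)), (np.int64(195), np.int64(-324), np.int64(1)), (np.int64(184), np.int64(-326), np.int64(3)), (np.int64(175), np.int64(-332), np.int64(3))]
164 [(np.int64(229), np.int64(-280), np.int64(3)), (np.int64(219), np.int64(-285), np.int64(3)), (np.int64(209), np.int64(-288), np.int64(4)), (np.int64(200), np.int64(-292), np.int64(5)), (np.int64(192), np.int64(-299), np.int64(4)), (np.int64(182), np.int64(-301), np.int64(5)), (np.int64(176), np.int64(-312), np.int64(2)), (np.int64(166), np.int64(-316), np.int64(3))]
26 0.2 [[294.9 162.8]]
26 0.205 [[294.9 160.3]]
26 0.21 [[294.8 157.8]]
-26 0.2 [[309.2 152.4]]
-26 0.205 [[309.2 149.9]]
-26 0.21 [[309.2 147.4]]
```

```bash
python3 -m inch '[{"translation":[0,0,0.02],"turn":0,"claw":0.0375},{"translation":[0,0,0.045],"turn":0,"claw":0.0375},{"translation":[0,0,0.07],"turn":0,"claw":0.0375},{"translation":[0,0,0.095],"turn":0,"claw":0.0375},{"translation":[0,0,0.112],"turn":0,"claw":0.0375},{"translation":[0,0,0.122],"turn":0,"claw":0.0375},{"translation":[0,0,0.126],"turn":0,"claw":0.0375},{"translation":[0,0,0.126],"turn":0,"claw":0.0375},{"translation":[0,0,0.126],"turn":0,"claw":0.0375}]'
python3 - <<'E'
from cell import *
from h import *
import cv2
s=read_state();print(s['tool_pos'],s['force'],s['torque'])
p,d=viewer.grab_frame("side");np.savez("side2.npz",p=p,d=d)
cv2.imwrite("pics/side2.png",cv2.resize(p[150:300,200:400,::-1],None,fx=4,fy=4,interpolation=cv2.INTER_CUBIC))
E
```

```text
clock: 2.62
tool_pos: [0.6181, 0.0042, 0.0768]
ee_rot: [0.0, 0.996, 0.092, 0.001]
force: [0.1, 0.1, -0.7]
opening: 0.0376
[0.61810322 0.00418404 0.07678968] [ 0.10749389  0.13986552 -0.71880642] [-0.01398617 -0.01325467 -0.03928979]
```

View pics/side2.png

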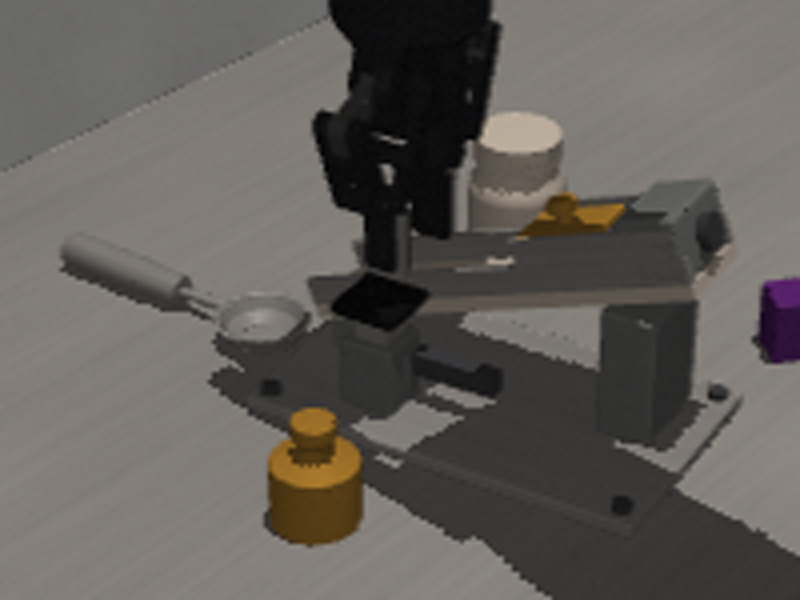

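Side view: the key finger's tip (crop 387,265) hangs just above the key pad (crop 380,300), the other finger is over the channel and the weight is still in its pocket (crop 570,213). Now a slow press with the force watched.

```bash
python3 -m inch '[{"translation":[0,-0.002,0.003],"turn":0,"claw":0.0375},{"translation":[0,-0.002,0.006],"turn":0,"claw":0.0375},{"translation":[0,-0.002,0.009],"turn":0,"claw":0.0375},{"translation":[0,-0.002,0.011],"turn":0,"claw":0.0375},{"translation":[0,-0.002,0.011],"turn":0,"claw":0.0375},{"translation":[0,-0.002,0.011],"turn":0,"claw":0.0375}]'

```

```text
clock: 3.17
tool_pos: [0.6168, 0.007, 0.0643]
ee_rot: [0.0, 0.996, 0.092, 0.0]
force: [0.2, 0.7, 0.8]
opening: 0.0379
```

```bash
python3 -m inch '[{"translation":[0,0,0.0015],"turn":0,"claw":0.0375},{"translation":[0,0,0.003],"turn":0,"claw":0.0375},{"translation":[0,0,0.003],"turn":0,"claw":0.0375},{"translation":[0,0,0.003],"turn":0,"claw":0.0375}]'

```

```text
clock: 3.5
tool_pos: [0.6168, 0.007, 0.0614]
ee_rot: [-0.0, 0.996, 0.092, 0.0]
force: [-0.7, 0.9, 2.1]
opening: 0.0371
```

```bash
python3 -m inch '[{"translation":[0,0,0.002],"turn":0,"claw":0.0375},{"translation":[0,0,0.004],"turn":0,"claw":0.0375},{"translation":[0,0,0.0055],"turn":0,"claw":0.0375},{"translation":[0,0,0.006],"turn":0,"claw":0.0375},{"translation":[0,0,0.006],"turn":0,"claw":0.0375},{"translation":[0,0,0.006],"turn":0,"claw":0.0375}]'
python3 - <<'E'
from cell import *
from h import *
import cv2
for n,sl in(("side",np.s_[150:300,200:400,::-1]),("top",np.s_[130:280,300:500,::-1])):
    p,d=viewer.grab_frame(n);np.savez(n+"3.npz",p=p,d=d)
    cv2.imwrite(f"pics/{n}3.png",cv2.resize(p[sl],None,fx=4,fy=4,interpolation=cv2.INTER_CUBIC))
    s=read_state();print(s['tool_pos'],s['force'],s['torque'])
E
```

```text
clock: 4.0
tool_pos: [0.6173, 0.007, 0.0568]
ee_rot: [-0.0, 0.996, 0.092, 0.0]
force: [-3.0, 0.7, 8.5]
opening: 0.0371
[0.61722934 0.00704344 0.05677238] [-3.11790154  1.17516924  9.10903863] [0.39184697 0.51214754 0.15759585]
[0.61724262 0.00701281 0.05677229] [-2.61236807  0.44366991  9.05986547] [0.33072555 0.62340475 0.05818503]
```

View pics/side3.png

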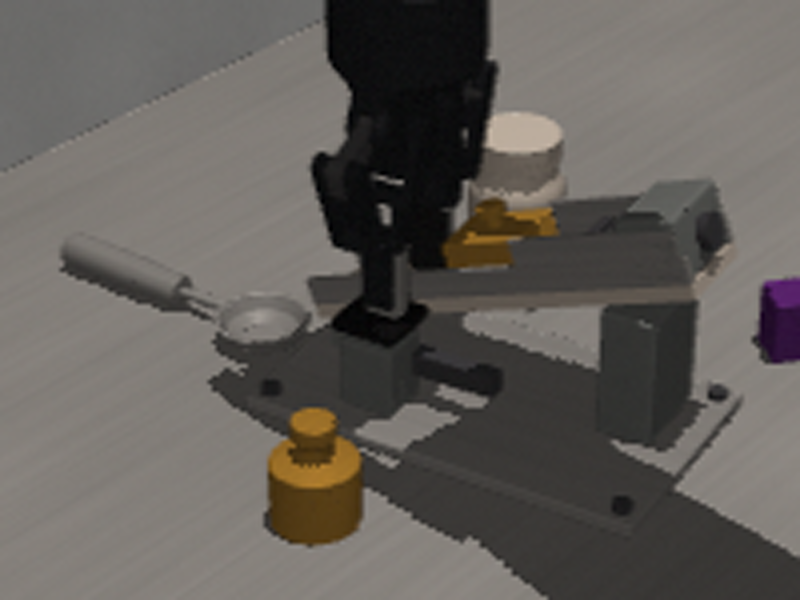

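View pics/top3.png

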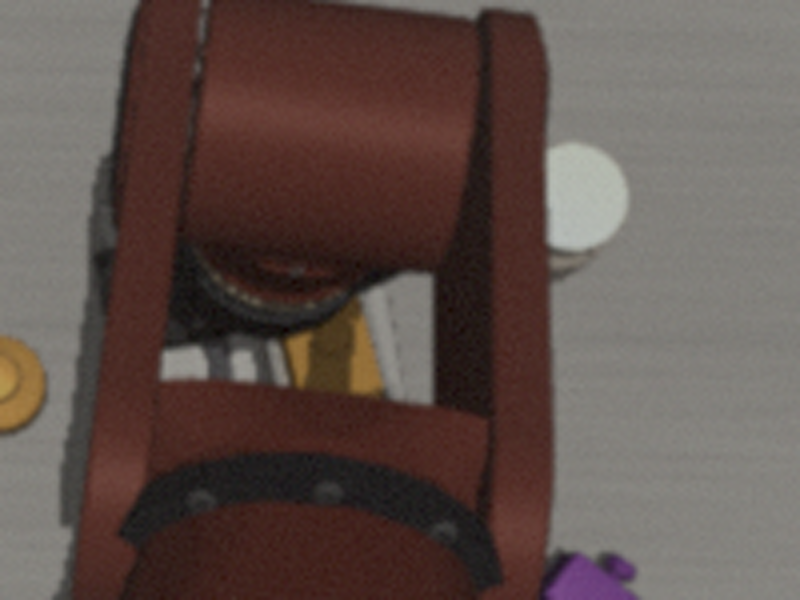

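Side view: the weight has left its pocket and now stands against the channel finger (crop 500,235), with the key down under the other finger (crop 380,320). The force of 9 N is above the key's 4.8 N, so I'll measure key depth and weight attitude.

```bash
python3 - <<'E'
from h import *
import cv2
a=np.radians(10.6)
R=np.array([[np.cos(a),-np.sin(a)],[np.sin(a),np.cos(a)]])
for k in(2,3):
    z=np.load(f"side{k}.npz");p=z["p"];W=cloud("side",z["d"]);D=W.copy();D[...,:2]=(W[...,:2]-[.6215,-.0195])@R
    D[...,:]*=1000
    m=(abs(D[...,0])<18)&(D[...,1]>36)&(D[...,1]<69)&(D[...,2]>50)&(D[...,2]<75)&(p.max(-1)<40)
    q=D[m];print("key",len(q),np.median(q,0).round(1),np.percentile(q[:,2],[10,25,50,75,90]).round(1))
    h=cv2.cvtColor(p,cv2.COLOR_RGB2HSV);m=(h[...,0]>8)&(h[...,0]<28)&(h[...,1]>120)&(abs(D[...,1])<25)&(D[...,2]>50)
    q=D[m];c=np.cos(np.radians(20));s=np.sin(np.radians(20))
    C=np.c_[q[:,0]*c-(q[:,2]-50)*s,q[:,1],q[:,0]*s+(q[:,2]-50)*c]
    print("weight in chute frame",len(C),np.percentile(C,[2,50,98],axis=0).round(1))
    t=C[(C[:,2]>22)&(C[:,2]<31)];A=np.c_[t[:,:2],np.ones(len(t))];print("top plane",len(t),np.linalg.lstsq(A,t[:,2],rcond=None)[0].round(3),t.min(0),t.max(0))
    m=(abs(D[...,0])<16)&(D[...,1]>42)&(D[...,1]<64)&(D[...,2]<110)
    # finger/key boundary profile
    for u in(290,294,298,302):print(u,[(v,*D[v,u].round().astype(int)) for v in range(220,236,3)])
E
```

```text
key 185 [-1.2 54.9 68.8] [66.4 67.8 68.8 69.7 70.2]
weight in chute frame 171 [[-108.6  -16.9   25.2]
 [ -90.     1.    29.3]
 [ -64.7   12.7   41.6]]
top plane 128 [2.3000e-02 1.3000e-02 3.0807e+01] [-110.02218596  -19.89868325   24.26128535] [-64.3603501   15.79443379  30.95798343]
290 [(220, np.int64(19), np.int64(42), np.int64(68)), (223, np.int64(12), np.int64(53), np.int64(69)), (226, np.int64(7), np.int64(62), np.int64(69)), (229, np.int64(2), np.int64(70), np.int64(68)), (232, np.int64(10), np.int64(57), np.int64(51)), (235, np.int64(7), np.int64(61), np.int64(47))]
294 [(220, np.int64(11), np.int64(40), np.int64(69)), (223, np.int64(6), np.int64(48), np.int64(68)), (226, np.int64(-2), np.int64(61), np.int64(71)), (229, np.int64(-4), np.int64(65), np.int64(67)), (232, np.int64(-1), np.int64(61), np.int64(57)), (235, np.int64(-2), np.int64(63), np.int64(51))]
298 [(220, np.int64(5), np.int64(34), np.int64(68)), (223, np.int64(-2), np.int64(47), np.int64(70)), (226, np.int64(-8), np.int64(56), np.int64(70)), (229, np.int64(-12), np.int64(64), np.int64(69)), (232, np.int64(-15),
[... 1148 characters left out ...]
, (232, np.int64(-4), np.int64(65), np.int64(60)), (235, np.int64(-5), np.int64(67), np.int64(55))]
298 [(220, np.int64(-5), np.int64(51), np.int64(80)), (223, np.int64(-6), np.int64(54), np.int64(75)), (226, np.int64(-7), np.int64(54), np.int64(69)), (229, np.int64(-5), np.int64(52), np.int64(60)), (232, np.int64(-10), np.int64(60), np.int64(59)), (235, np.int64(-16), np.int64(70), np.int64(59))]
302 [(220, np.int64(3), np.int64(23), np.int64(63)), (223, np.int64(4), np.int64(22), np.int64(55)), (226, np.int64(-7), np.int64(40), np.int64(61)), (229, np.int64(-12), np.int64(49), np.int64(61)), (232, np.int64(-15), np.int64(54), np.int64(57)), (235, np.int64(-10), np.int64(46), np.int64(44))]
```

The key is down about 8.8 mm, at its stop, which explains the extra force. The weight lies flat with its front at about x = -20 mm, where the vertical finger's face meets its upper edge. I'll hold briefly and check that it stays put.

```bash
python3 -m inch '[{"translation":[0,0,0],"turn":0,"claw":0.0375},{"translation":[0,0,0],"turn":0,"claw":0.0375},{"translation":[0,0,0],"turn":0,"claw":0.0375},{"translation":[0,0,0],"turn":0,"claw":0.0375},{"translation":[0,0,0],"turn":0,"claw":0.0375},{"translation":[0,0,0],"turn":0,"claw":0.0375},{"translation":[0,0,0],"turn":0,"claw":0.0375},{"translation":[0,0,0],"turn":0,"claw":0.0375}]'
python3 - <<'E'
from cell import *
from h import *
import cv2
p,d=viewer.grab_frame("side");o=np.load("side3.npz")["p"]
df=np.abs(p.astype(int)-o).max(-1)[150:300,200:400];print("changed px",(df>60).sum())
cv2.imwrite("pics/side4.png",cv2.resize(p[150:300,200:400,::-1],None,fx=4,fy=4,interpolation=cv2.INTER_CUBIC))
s=read_state();print(s['tool_pos'],s['force'],s['opening'])
E
```

```text
clock: 4.77
tool_pos: [0.6173, 0.007, 0.0568]
ee_rot: [-0.0, 0.996, 0.092, 0.0]
force: [-2.6, 0.9, 8.9]
opening: 0.0377
changed px 0
[0.61722515 0.00704171 0.0567644 ] [-2.27557025  0.89490276  9.59014732] 0.037512618788100235
```

View pics/side4.png

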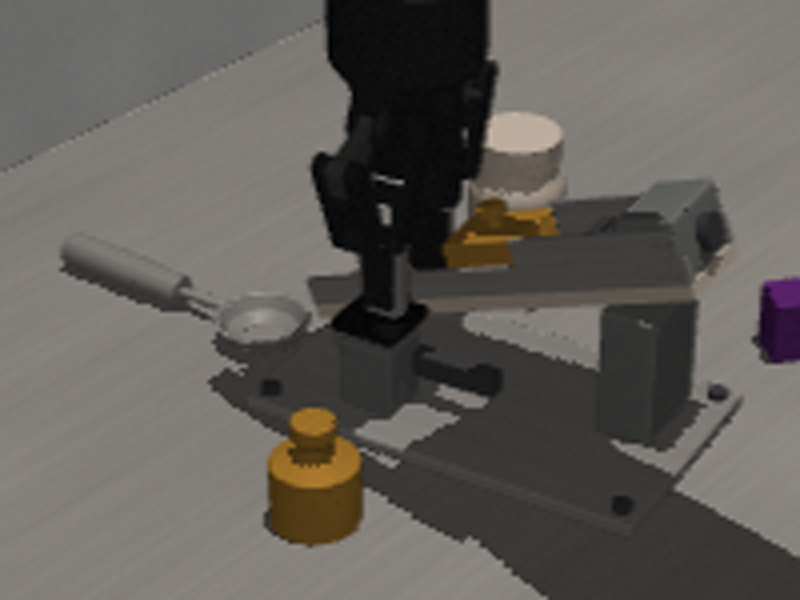

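Nothing has changed: the weight rests against the finger (crop 500,235) and the key is held down (crop 380,320). Handing in.

```bash
python3 -c "
from cell import ticket;print(ticket.close_job())"
```

```text
the job is handed in; nothing more can be done
None
```

I stood one finger in the chute channel and pressed the black key with the other. The weight popped out, the channel finger stopped it, and I handed the job in at about 4.8 s with both fingers still holding.

**Last checks:** The key measured about 8.8 mm down, at its stop. The weight lay flat on the chute with its front about 20 mm uphill of the catching place, against the finger. It didn't move during a hold of about 0.7 s, and the side view showed no sign of the other things on the bench being touched.

**Mismatch:** The upward force read about 9 N, against the key spring's 4.8 N, most likely because the key is pressed onto its stop. There was also a sideways reading of 2 to 3 N pointing uphill, which I put down to friction on the key but did not confirm. Both readings were steady and well below the limits.

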